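Shim the rocking hotplate stirrer

TASK

The hotplate stirrer rocks because the rubber foot has come off at its back left corner (far from the robot, on the robot's left). Push the wooden wedge, thin end first, under the bare metal stud at that corner until the stirrer stands level on its other three feet, then press down with a fingertip on the front right corner of the white top plate to check that it no longer rocks, and leave the wedge in place. Do it all by pushing: lift nothing, and do not shift the stirrer about or knock the things standing around.

Things in the scene. Friction and masses are not known exactly. Their poses are not given: they have to be found in the camera images.
- stirrer: White hotplate stirrer, about 3 kg, 215 deep (x) by 180 wide (y) by 90 mm high. Origin midway between its four feet, at sole level; x to its back (away from the knobs), y to its left, z up. Feet at x = +-85, y = +-70 mm, rubber domes except the bare stud at +85, +70. Housing underside at z = 18, left face y = 90, back face x = 107 mm. Starts leaning 0.074 rad onto the stud; to be level (0).
- bare_stud (a point): Lowest point of the bare metal stud at the stirrer's back left corner, a dome of 16 mm radius: on the bench at the start, 8 mm above it when level. 2 to 4 N rest on it. Sliding the wedge under it takes 2 to 10 N (a moment more, up to 15 N, as the thin end starts under); once the stirrer is level the push rises with every mm.
- high_foot (a point): Sole of the rubber foot at the stirrer's front right corner, across the diagonal from the stud: 8 mm above the bench at the start, on the bench when the stirrer is level.
- press_corner (a point): Point on the white top plate near its front right corner, 12 mm in from the plate's front edge and 16 mm from its right edge, 90 mm above the bench when level. Press down here with about 5 N or more.
- wedge: Plain light wood wedge flat on the bench, left of the stirrer: 140 mm long, 45 wide, 20 high at the thick end (x = -70 mm), falling evenly to 0.8 mm at the thin end (x = +70), 80 g. Origin: centre of its underside; x to the thin end, z up. It is 8 mm thick at x = +17.5 mm: with the stud there the stirrer is level.
- vial_a: Small clear sample vial with white cap, 32 mm across, 55 mm high; bystander. Origin under its centre.
- vial_b: A second such vial; bystander.
- beaker: Clear plastic beaker, 74 mm across at the rim, 90 mm high; bystander. Origin under its centre.
- tweezers: Steel tweezers lying on the bench, 125 mm long, 7 mm high; bystander. Origin under the middle.
There are look-alikes about, which are no part of the job. Of the things shaped like the wedge, the wood one is meant.

How it is judged:
By the outcome, as a careful person would: the job done as asked, in the order asked, and still so for the second after the job is handed in, with the robot touching nothing.
It also fails if it takes over 72 s, if anything falls off the work surface, if the arm or the gripper's body presses on something with over 40 N, if the wrist force passes 120 N, or if a joint passes its speed limit or range.

ROBOT

A 6-joint arm with a two-finger parallel gripper is mounted at the origin on the work surface. World frame = base frame: x ahead of the robot, y to its left, z up, the work surface at z = 0. Lengths are in mm, angles in rad, forces in N, time in s.
With the tool pointing down it reaches from about 350 to 875 mm from the base axis. Payload 4.2 kg.
Tool frame: the origin (TCP) lies midway between the tips of the shut fingers; the grasp point (between the pads) lies 19 mm behind it; z points along the fingers, y is the line along which they close (so a half turn about z gives the same grasp; the last joint's range is limited). The gripper opens to 85 mm and grips with 20 to 120 N. Pads are 22 mm wide; open, the fingers measure 114 mm over their backs; the gripper's body (76 mm by 85 mm) begins 54 mm behind the grasp point. The pads swing forward as they close: fully open they stand 13 mm farther back than shut.
Start: joints at [-0.863, 0.385, 0.008, 0, -1.194, -0.259], TCP at [271.19, -563.077, 231.312] pointing down, gripper open.
Joint ranges: [-3.14, 3.14], [-1.21, 2.06], [-1.07, 1.41], [-3.16, 2.05], [-2.99, -0.16], [-3.1, 3.1]. Speed limits (rad/s): [2.79, 2.79, 3.14, 3.14, 3.14, 3.14].

INTERFACE

Orientations are given as a unit quaternion [x, y, z, w].
In Python, from bench import * gives the robot as it stands.
- The arm moves only by the tool drive_tool, never from a script. Its argument "plan" is a list that holds one entry, the list of rows, each a list of 5 numbers: the closure, from -1 (fully open) to 1 (shut), then the shift along the world's x, y, z in mm, then the turn about the world's z in degrees. A call has 1 to 20 rows; each row shifts and turns the commanded pose from where the row before left it; what a row does not reach is not made up. A row lasts 1/12 s, in which the tool goes at most 41.7 mm and 7.16 degrees, less where a joint would pass 70% of its speed; a pose out of reach is approached as far as the arm can. A call is refused whole if a number of a shift passes 41.7 or a number of a turn 7.16, either way. A call with a gripper value outside its range is refused whole. The fingers move at their own pace and stop on an object; the grip force is fixed at half the most. Time passes only in rows, so rows that do not move let the fingers close. It gives the time, the measured TCP pose, the force, the opening and the grip force at its end, in the units of the state.
- read_state(): the state, without advancing time (a new reading comes with each control period).
- get_image(name): name is "scene" or "side" or "wrist"; returns (picture, depth): 420x560x3 uint8, red, green, blue; 420x560 float32, mm along the optical axis (not along the pixel's ray), 0 where there is no reading.
- camera_model(name): a dict with "fx", "fy", "cx", "cy" (pixels), "R" (3x3) and "t" (3): a world point X has camera coordinates R X + t; the wrist camera has in their place "mount" (4x4, takes a point from camera to tool coordinates, whose origin is the TCP and whose axes are the flange's). Camera axes: x right, y down, z forward; pixel columns grow to the right and rows downward; lengths in mm; the calibration is good to about 2 mm. A picture is of the moment at which its call begins: read the wrist's pose just before it. camera_model takes no time and is no camera call.
- job_done(): hands the job in; it is judged then, once.
The state is a dict: "clock": time; "joints": joint angles; "joint_vel": joint speeds; "joint_efforts": joint torques, N m; "position": TCP position; "ee_rot": TCP orientation; "contact_force": force on the tool from outside, world axes, zero at the start; "wrist_torque": the same for the moment, N m; "gripper_width": finger opening in mm; "grasp_force": force on a finger pad.
Only numpy, scipy, OpenCV 4.12 (cv2) and the standard library are available. Lean on these libraries where they do the work, as an engineer would, in place of code of your own. Each camera call takes 0.05 s, during which the arm holds its last target. There are 200 camera calls.

## Working session

There is one attempt and no reset: what is moved stays moved. The work goes in short steps, Python scripts to look and compute and a tool call to move; the robot and the scene stay as the last step left them, time stands still between calls to the robot, and variables do not carry over. Pictures are saved under pics/ and viewed, at most 10 in all, crops included, and the job is handed in when it is done.

Besides the shell and the picture viewer there is one more tool, called after "Emit:" by a JSON object that holds its "api" and its "payload". drive_tool: Moves the arm, as the interface text tells. Its arguments: {"type":"object","properties":{"plan":{"type":"array"}},"required":["plan"]}

```bash
mkdir -p pics; ls; cat > h.py <<'E'
from bench import *
import numpy as np, cv2
def save(n,img,s=1):
    cv2.imwrite('pics/'+n+'.png',cv2.resize(img[:,:,::-1],None,fx=s,fy=s,interpolation=cv2.INTER_CUBIC))
def ray(c,u,v,z):
    m=camera_model(c);R=np.array(m['R']);t=np.array(m['t'])
    d=R.T@np.array([(u-m['cx'])/m['fx'],(v-m['cy'])/m['fy'],1]);o=-R.T@t
    return o+d*(z-o[2])/d[2]
def cloud(c,dep):
    m=camera_model(c);R=np.array(m['R']);t=np.array(m['t'])
    v,u=np.indices(dep.shape)
    P=np.stack([(u-m['cx'])/m['fx']*dep,(v-m['cy'])/m['fy']*dep,dep],-1)-t
    return P@R
E
python3 - <<'E'
from h import *
for c in ('scene','side'):
    im,d=get_image(c);np.savez('/tmp/'+c,im=im,d=d);
    save(c+'0',im,1.4)
    m=camera_model(c);print(c,(-np.array(m['R']).T@np.array(m['t'])).round(),m['fx'])
print(read_state())
E
```

```text
pics
scene [954. 607. 675.] 403.0116700087499
side [505. 843. 770.] 414.69162587216994
{'clock': 0.1, 'joints': array([-8.63434432e-01,  3.85497070e-01,  6.76130173e-03, -4.13264336e-04,
       -1.19401275e+00, -2.58592133e-01]), 'joint_vel': array([-0.00106218, -0.00230326,  0.00358614,  0.00258968, -0.00046832,
       -0.00072181]), 'joint_efforts': array([-6.91944442e-04, -3.93319273e+01,  1.88929367e+01,  4.19794410e+00,
       -2.56631349e-03, -4.12396304e-07]), 'position': array([ 270.93979652, -562.64054727,  230.32322877]), 'ee_rot': array([-2.22432291e-01,  9.74947633e-01,  9.53644684e-04, -2.83222302e-04]), 'contact_force': array([-0.4655251 ,  0.46559382, -0.71216079]), 'wrist_torque': array([-0.00803926,  0.0210594 ,  0.04731329]), 'grasp_force': 0.0, 'gripper_width': 85.81934083784853}
```

View pics/scene0.png

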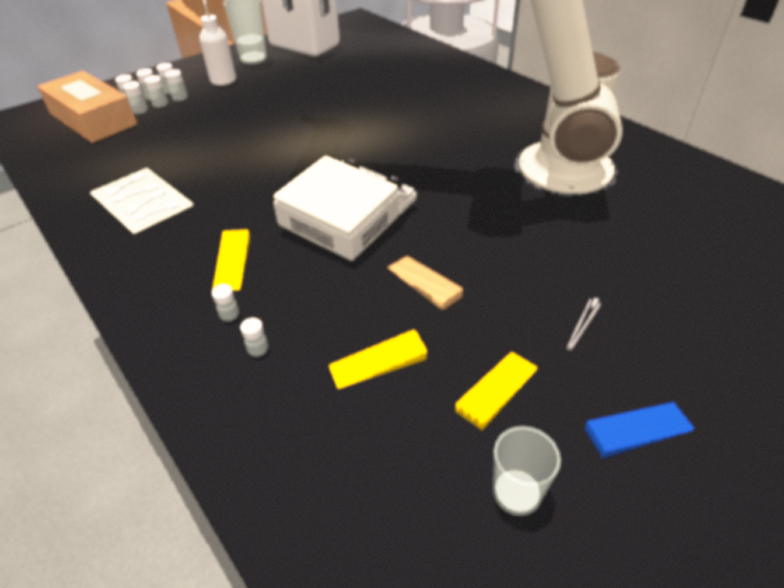

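View pics/side0.png

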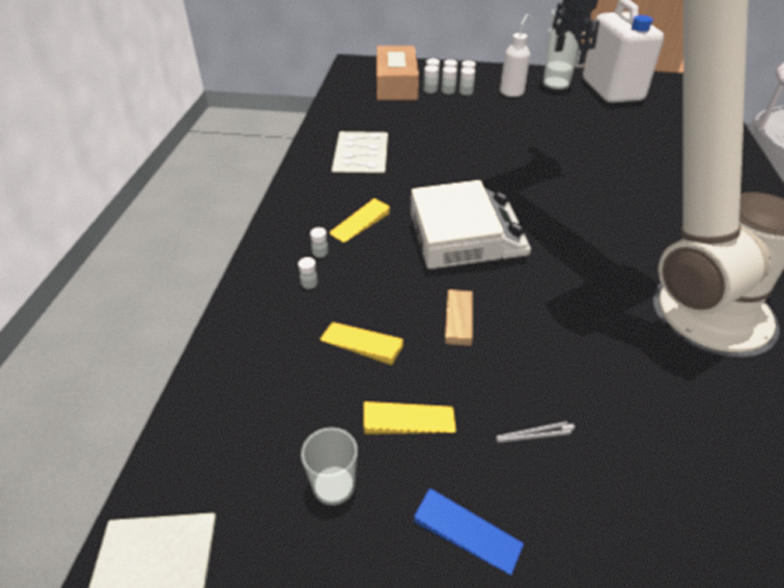

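The scene view shows the stirrer at about (345,205) and the wedge-like blocks: wood (425,282), yellow (232,260), (378,358) and (497,390), blue (640,428). The side view shows the same, with the wood one at (459,317). Only the block at (425,282) is wood and left of the stirrer, so it is the one meant. I'll measure next and confirm it in a crop.

```bash
python3 - <<'E'
from h import *
for c in ('scene','side'):
    z=np.load('/tmp/'+c+'.npz');im,d=z['im'],z['d']
    P=cloud(c,d);hsv=cv2.cvtColor(im,cv2.COLOR_RGB2HSV)
    u0,v0=((303,201) if c=='scene' else (328,226))
    m=((hsv[...,0]>8)&(hsv[...,0]<25)&(hsv[...,1]>60)&(hsv[...,1]<200)&(hsv[...,2]>90)).astype(np.uint8)
    n,l,s,_=cv2.connectedComponentsWithStats(m)
    k=l[v0,u0];print(c,'wedge',s[k]);w=(l==k)
    Q=P[w&(d>0)];print('z range',np.percentile(Q[:,2],[2,25,50,75,98]).round(1))
    cnt=max(cv2.findContours(w.astype(np.uint8),0,2)[0],key=cv2.contourArea)
    ap=cv2.approxPolyDP(cnt,3,True)[:,0]
    for p in ap: print(p,P[p[1],p[0]].round(),'z0',ray(c,*p,0)[:2].round(1),'z20',ray(c,*p,20)[:2].round(1))
    A=np.c_[Q[:,:2],np.ones(len(Q))];print('plane',np.linalg.lstsq(A,Q[:,2],rcond=None)[0].round(4))
    # stirrer top plate
    sm=((hsv[...,1]<60)&(hsv[...,2]>150)&(P[...,2]>70)&(P[...,2]<110)&(d>0)).astype(np.uint8)
    sm=cv2.morphologyEx(sm,cv2.MORPH_OPEN,np.ones((3,3)))
    n,l,s,_=cv2.connectedComponentsWithStats(sm)
    u1,v1=((240,135) if c=='scene' else (325,153))
    T=P[l==l[v1,u1]];print('plate n',len(T),T.mean(0).round(1))
    A=np.c_[T[:,:2],np.ones(len(T))];pl=np.linalg.lstsq(A,T[:,2],rcond=None)[0];print('plane',pl.round(4))
    print(cv2.minAreaRect(T[:,:2].astype(np.float32)))
    cnt=max(cv2.findContours((l==l[v1,u1]).astype(np.uint8),0,2)[0],key=cv2.contourArea)
    for p in cv2.approxPolyDP(cnt,4,True)[:,0]: print(p,P[p[1],p[0]].round(1))
    b=P[(P[...,2]<10)&(hsv[...,2]<40)&(d>0)];print('bench z',np.median(b[:,2]))
    if c=='scene': a=im[95:240,170:370]
    else: bimg=im[115:260,270:470]
save('crop',np.vstack([a,bimg]),2)
E
```

```text
scene wedge [ 277  182   54   39 1030]
z range [ 0.9  4.6 10.3 16.1 21.9]
[277 189] [499.   3.   5.] z0 [496.4  -1.4] z20 [510.   16.7]
[313 220] [502. 139.   2.] z0 [500.2 137.7] z20 [513.7 151.7]
[330 210] [448. 140.   1.] z0 [447.2 139.3] z20 [462.2 153.2]
[328 203] [435. 119.   1.] z0 [434.1 118.7] z20 [449.5 133.2]
[292 182] [453.   6.   4.] z0 [450.2   2.4] z20 [465.2  20.3]
plane [-0.0151  0.0838 10.8627]
plate n 2788 [ 507.6 -137.2   88. ]
plane [-4.25000e-02 -7.39000e-02  9.93815e+01]
((490.07501220703125, -147.89004516601562), (180.2901153564453, 174.09771728515625), 16.275068283081055)
[196 146] [ 599.8 -202.1   71.3]
[250 165] [540.3 -47.6  71.4]
[283 136] [403.9 -88.8  73.3]
[230 112] [ 462.4 -246.2   96.6]
[196 138] [ 594.4 -204.5   92.2]
bench z 2.2613476478620016
side wedge [317 206  21  41 776]
z range [-1.9  3.7  9.7 14.9 20.1]
[321 206] [499.   4.   1.] z0 [498.6   3.7] z20 [498.8  25.5]
[318 244] [498. 143.  -1.] z0 [498.2 144.1] z20 [498.3 162.3]
[335 246] [456. 148.   3.] z0 [455.9 145.3] z20 [457.2 163.5]
[337 208] [455.   8.   2.] z0 [454.9   6.1] z20 [456.2  27.8]
plane [-0.0652  0.0925 32.3964]
plate n 2162 [ 497.9 -133.8   86.4]
plane [-2.11000e-02 -7.01000e-02  8.75207e+01]
((495.32623291015625, -143.57708740234375), (161.36741638183594, 175.10342407226562), 16.00600814819336)
[343 129] [ 453.2 -240.4   95.4]
[295 135] [ 593.4 -201.    87.7]
[306 173] [547.  -44.9  71.5]
[359 167] [403.7 -92.6  70.1]
bench z -0.25627529421754736
```

View pics/crop.png

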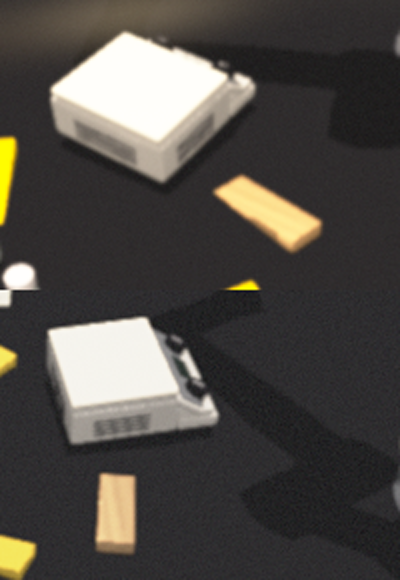

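The crop confirms the plain wood-grained wedge: its thin end (crop 225,185 in the scene view) points at the stirrer and its thick end (305,235) faces away. Next I'll fit the stirrer's left and back faces from the depth points.

```bash
cat >> h.py <<'E'
from scipy.optimize import least_squares
from scipy.spatial.transform import Rotation as Ro
def body(P,x,y,yaw,tilt):
    # world -> stirrer frame; tilt about diagonal of the feet (85,-70),(-85,70), back left down
    Rw=Ro.from_euler('z',yaw); a=np.array([-85,70,0])/np.hypot(85,70)
    return Ro.from_rotvec(a*tilt).inv().apply(Rw.inv().apply(P-np.array([x,y,0])))
def fitst(clouds,tilt,x0=(465,-165,.3)):
    x=np.array(x0,float)
    for it in range(8):
        L=[];B=[];Tp=[]
        for P in clouds:
            q=body(P,*x,tilt); w=12 if it<3 else 5
            L.append(P[(abs(q[:,1]-90)<w)&(q[:,0]>-70)&(q[:,0]<92)&(q[:,2]>28)&(q[:,2]<62)])
            B.append(P[(abs(q[:,0]-107)<w)&(abs(q[:,1])<75)&(q[:,2]>28)&(q[:,2]<62)])
        L=np.vstack(L);B=np.vstack(B)
        f=lambda p:np.r_[body(L,*p,tilt)[:,1]-90,body(B,*p,tilt)[:,0]-107]
        x=least_squares(f,x,loss='soft_l1').x
    return x,len(L),len(B),np.abs(f(x)).mean()
E
python3 - <<'E'
from h import *
C=[]
for c in ('scene','side'):
    z=np.load('/tmp/'+c+'.npz');d=z['d'];P=cloud(c,d)[d>0].reshape(-1,3)
    P=P[np.linalg.norm(P[:,:2]-[480,-150],axis=1)<200];C.append(P)
    q=P
    print(c,fitst([P],.074))
x,*r=fitst(C,.074);print(x,r,np.degrees(x[2]))
Rz=Ro.from_euler('z',x[2]);o=np.r_[x[:2],0];a=np.array([-85,70,0])/110.11;T=Ro.from_rotvec(a*.074)
for n,p in dict(stud=(85,70,8),hf=(-85,-70,0),cornerBL=(107,90,18)).items(): print(n,(o+Rz.apply(T.apply(p))).round(1),'level',(o+Rz.apply(p)).round(1))
# top plate extents in body frame
for P in C:
    q=body(P,*x,.074);t=q[(abs(q[:,2]-90)<3)&(abs(q[:,0])<115)&(abs(q[:,1])<95)]
    print('top',len(t),np.percentile(t,[1,50,99],axis=0).round(1).tolist())
for n,(u,v) in dict(vA=(227,318),vB=(256,352),beaker=(519,505),tw=(583,323),yel1=(232,260),yel2=(425,345),yel2b=(330,385),yel3=(497,390)).items(): print(n,ray('scene',u/1.4,v/1.4,0)[:2].round())
E
```

```text
scene (array([ 4.70300597e+02, -1.60440200e+02,  2.96058839e-01]), 362, 430, np.float64(0.8813621275612635))
side (array([ 4.68974901e+02, -1.57981915e+02,  3.00443742e-01]), 491, 89, np.float64(1.349412275168979))
[ 4.69806189e+02 -1.59203407e+02  2.97482826e-01] [837, 518, np.float64(1.3761470048872757)] 17.044510386122962
stud [530.7 -67.1  -0. ] level [530.6 -67.4   8. ]
hf [ 409.2 -250.8    8. ] level [ 409.1 -251.     0. ]
cornerBL [546.1 -40.9   7.8] level [545.7 -41.8  18. ]
top 2245 [[-42.1, -84.3, 87.9], [36.8, 3.6, 91.4], [105.1, 84.9, 93.0]]
top 1909 [[-42.3, -79.9, 87.1], [30.7, 12.1, 89.4], [103.4, 88.1, 92.3]]
vA [781. -70.]
vB [779.  26.]
beaker [650. 451.]
tw [345. 312.]
yel1 [ 706. -197.]
yel2 [570. 184.]
yel2b [727. 152.]
yel3 [546. 315.]
```

Emit:
{"api": "drive_tool", "payload": {"plan": [[[1, 12.5, 34.5, 0, 3.2], [1, 12.5, 34.5, 0, 3.2], [1, 12.5, 34.5, 0, 3.2], [1, 12.5, 34.5, 0, 3.2], [1, 12.5, 34.5, 0, 3.2], [1, 12.5, 34.5, 0, 3.2], [1, 12.5, 34.5, 0, 3.2], [1, 12.5, 34.5, 0, 3.2], [1, 12.5, 34.5, 0, 3.2], [1, 12.5, 34.5, 0, 3.2], [1, 12.5, 34.5, 0, 3.2], [1, 12.5, 34.5, 0, 3.2], [1, 12.5, 34.5, 0, 3.2], [1, 12.5, 34.5, 0, 3.2], [1, 12.5, 34.5, 0, 3.2], [1, 12.5, 34.5, 0, 3.2], [1, 12.5, 34.5, 0, 3.2], [1, 12.5, 34.5, 0, 3.2], [1, 12.5, 34.5, 0, 3.2], [1, 12.5, 34.5, 0, 3.2]]]}}

```text
clock: 1.77
position: [521.1, 128.7, 231.0]
ee_rot: [-0.706, 0.708, 0.0, -0.0]
contact_force: [0.0, -1.5, -0.2]
gripper_width: 0.2
grasp_force: 0.0
```

Emit:
{"api": "drive_tool", "payload": {"plan": [[[1, 0, 0, -30, 0], [1, 0, 0, -30, 0], [1, 0, 0, -30, 0], [1, 0, 0, -30, 0], [1, 0, 0, -30, 0], [1, 0, 0, -25, 0], [1, 0, 0, -20, 0], [1, 0, 0, -15, 0], [1, 0, 0, -8, 0], [1, 0, 0, -5, 0], [1, 0, 0, 0, 0], [1, 0, 0, 0, 0]]]}}

```text
clock: 2.77
position: [521.6, 127.1, 8.8]
ee_rot: [-0.705, 0.709, -0.0, 0.0]
contact_force: [-0.5, -0.3, -0.6]
gripper_width: -0.4
grasp_force: 0.0
```

Emit:
{"api": "drive_tool", "payload": {"plan": [[[1, -4, 0, 0, 0], [1, -4, 0, 0, 0], [1, -4, 0, 0, 0], [1, -4, 0, 0, 0], [1, -4, 0, 0, 0], [1, -4, 0, 0, 0], [1, -4, 0, 0, 0], [1, -4, 0, 0, 0], [1, -4, 0, 0, 0], [1, -4, 0, 0, 0], [1, -4, 0, 0, 0], [1, -4, 0, 0, 0], [1, 0, 0, 0, 0], [1, 0, 0, 0, 0]]]}}

```text
clock: 3.93
position: [472.7, 126.8, 8.2]
ee_rot: [-0.705, 0.709, 0.0, -0.0]
contact_force: [1.2, 0.8, 1.5]
gripper_width: 0.3
grasp_force: 0.8
```

```bash
cat >> h.py <<'E'
def wedge(c,im,d):
    hsv=cv2.cvtColor(im,cv2.COLOR_RGB2HSV)
    P=cloud(c,d)
    m=((hsv[...,0]>8)&(hsv[...,0]<25)&(hsv[...,1]>60)&(hsv[...,1]<200)&(hsv[...,2]>90)&(abs(P[...,0]-500)<120)&(abs(P[...,1]-60)<150)&(P[...,2]<40)&(d>0)).astype(np.uint8)
    m=cv2.morphologyEx(m,cv2.MORPH_OPEN,np.ones((3,3)))
    n,l,s,_=cv2.connectedComponentsWithStats(m);k=1+np.argmax(s[1:,4])
    Q=P[l==k];r=cv2.minAreaRect(Q[:,:2].astype(np.float32))
    cnt=max(cv2.findContours((l==k).astype(np.uint8),0,2)[0],key=cv2.contourArea)
    e=cv2.approxPolyDP(cnt,2.5,True)[:,0]
    return r,[(tuple(int(i) for i in p),ray(c,*p,0)[:2].round(1).tolist(),ray(c,*p,20)[:2].round(1).tolist()) for p in e]
E
python3 - <<'E'
from h import *
S=[]
for c in ('scene','side'):
    im,d=get_image(c);np.savez('/tmp/'+c+'1',im=im,d=d)
    r,e=wedge(c,im,d);print(c,r);[print(x) for x in e]
    S.append(im[90:260,170:400] if c=='scene' else im[110:280,250:480])
save('s1',np.vstack(S),1.7)
s=read_state();print(s['position'],s['contact_force'])
E
```

```text
scene ((472.56170654296875, 45.54009246826172), (63.834903717041016, 97.6407470703125), 32.030235290527344)
((276, 193), [507.7, 8.8], [520.9, 26.5])
((277, 198), [517.2, 24.7], [530.2, 42.0])
((312, 205), [468.3, 98.9], [482.7, 114.0])
((293, 185), [455.8, 13.0], [470.6, 30.7])
((282, 184), [474.7, -8.2], [488.9, 10.1])
side ((432.94781494140625, 115.56139373779297), (67.84228515625, 43.166954040527344), 41.36481857299805)
((349, 228), [421.9, 78.2], [424.0, 98.1])
((335, 232), [457.4, 97.3], [458.7, 116.6])
((337, 245), [451.1, 141.4], [452.5, 159.6])
((354, 240), [409.1, 119.0], [411.6, 137.8])
((355, 235), [406.5, 101.3], [409.1, 120.5])
[472.80442646 126.77811009   8.0973419 ] [1.50393099 1.26537683 1.44213451]
```

View pics/s1.png

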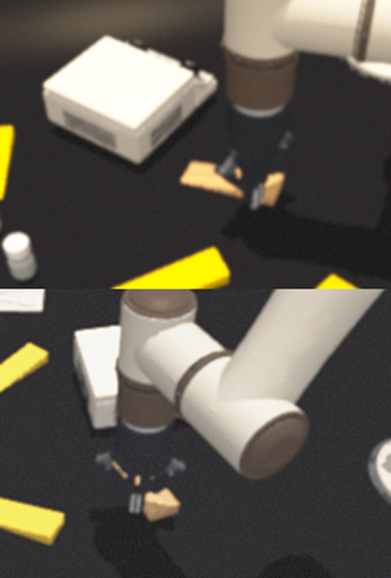

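The wedge has turned, but the fingers hide part of it. The scene half shows its thin end near crop (185,180), and the side half shows its thick end near (160,505). I'll back off and measure again.

Emit:
{"api": "drive_tool", "payload": {"plan": [[[1, 10, 0, 0, 0], [1, 10, 0, 0, 0], [1, 0, 0, 30, 0], [1, 0, 10, 35, 0], [1, 0, 35, 35, 0], [0, 0, 35, 30, 2], [0, -10, 35, 0, 6], [0, -15, 30, 0, 6], [0, -20, 20, 0, 6], [0, -10, 0, 0, 6], [0, 0, 0, 0, 0]]]}}

```text
clock: 4.95
position: [436.8, 283.6, 129.4]
ee_rot: [0.848, -0.53, -0.0, 0.001]
contact_force: [0.9, -0.7, -0.9]
gripper_width: 42.6
grasp_force: 0.0
```

```bash
python3 - <<'E'
from h import *
S=[];C=[]
for c in ('scene','side'):
    im,d=get_image(c)
    r,e=wedge(c,im,d);print(c,r);[print(x) for x in e]
    P=cloud(c,d)[d>0].reshape(-1,3);C.append(P[np.linalg.norm(P[:,:2]-[480,-150],axis=1)<200])
    S.append(im[90:280,170:400] if c=='scene' else im[110:300,250:480])
print(fitst(C,.074))
save('s2',np.vstack(S),1.5)
s=read_state();print(s['position'],s['contact_force'],s['gripper_width'],s['clock'],s['ee_rot'])
E
```

```text
scene ((455.73291015625, 63.75060272216797), (74.45704650878906, 145.15480041503906), 30.333986282348633)
((276, 193), [507.7, 8.8], [520.9, 26.5])
((277, 198), [517.2, 24.7], [530.2, 42.0])
((292, 198), [489.1, 48.7], [502.9, 65.2])
((295, 202), [492.7, 64.3], [506.4, 80.4])
((331, 209), [443.0, 138.4], [458.2, 152.3])
((336, 198), [406.8, 118.5], [423.1, 133.0])
((335, 191), [390.7, 98.5], [407.4, 113.6])
((281, 185), [479.1, -6.8], [493.2, 11.4])
side ((482.0538024902344, 36.7752799987793), (52.50189971923828, 70.84790802001953), 26.006366729736328)
((315, 209), [514.1, 17.8], [513.9, 39.3])
((321, 221), [495.3, 61.9], [495.6, 82.2])
((332, 220), [466.7, 54.4], [467.7, 74.9])
((334, 211), [462.6, 19.1], [463.7, 40.5])
((330, 206), [474.2, 0.5], [475.0, 22.4])
(array([ 4.69954196e+02, -1.59865006e+02,  3.01856510e-01]), 589, 503, np.float64(1.162753039797215))
[438.54699036 282.93029718 129.65874369] [ 0.33413415 -1.10747494 -0.67061102] 42.69274912487682 5.05 [ 8.46173403e-01 -5.32907449e-01  1.74763070e-06  4.71469467e-04]
```

View pics/s2.png

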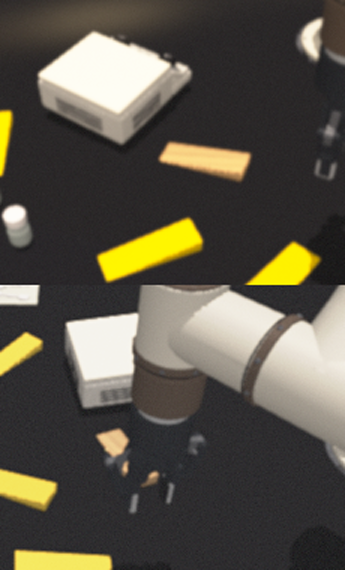

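The scene half shows the wedge clear, from thin end (160,160) to thick end (248,170), turned about 30° from −y and pointing at the stud corner. The centre-to-stud bearing is about 27.5°. I'll move behind the thick end and push along that line.

Emit:
{"api": "drive_tool", "payload": {"plan": [[[0.6, -9, -30, 0, 2], [0.6, -9, -30, 0, 0], [0.6, -8, -30, 0, 0], [0.6, -8, -25, 0, 0], [0.6, 0, 0, -30, 0], [0.6, 0, 0, -30, 0], [0.6, 0, 0, -25, 0], [0.6, 0, 0, -20, 0], [0.6, 0, 0, -12, 0], [0.6, 0, 0, -5, 0], [0.6, 0, 0, 0, 0], [0.6, 0, 0, 0, 0]]]}}

```text
clock: 6.05
position: [405.0, 167.9, 8.0]
ee_rot: [0.855, -0.518, 0.0, -0.0]
contact_force: [0.4, 0.6, 0.5]
gripper_width: 16.9
grasp_force: 0.0
```

Emit:
{"api": "drive_tool", "payload": {"plan": [[[0.6, 2.3, -4.45, 0, 0], [0.6, 2.3, -4.45, 0, 0], [0.6, 2.3, -4.45, 0, 0], [0.6, 2.3, -4.45, 0, 0], [0.6, 1.85, -3.55, 0, 0], [0.6, 1.85, -3.55, 0, 0], [0.6, 1.85, -3.55, 0, 0], [0.6, 1.85, -3.55, 0, 0], [0.6, 1.85, -3.55, 0, 0], [0.6, 1.85, -3.55, 0, 0], [0.6, 1.85, -3.55, 0, 0], [0.6, 1.85, -3.55, 0, 0], [0.6, 1.85, -3.55, 0, 0], [0.6, 1.85, -3.55, 0, 0], [0.6, 1.85, -3.55, 0, 0], [0.6, 1.85, -3.55, 0, 0], [0.6, 1.85, -3.55, 0, 0], [0.6, 0, 0, 0, 0], [0.6, 0, 0, 0, 0]]]}}

```text
clock: 7.63
position: [437.3, 103.6, 7.7]
ee_rot: [0.856, -0.517, -0.0, 0.0]
contact_force: [-0.3, -1.0, -0.6]
gripper_width: 17.2
grasp_force: 0.0
```

```bash
python3 - <<'E'
from h import *
C=[]
for c in ('scene','side'):
    im,d=get_image(c)
    r,e=wedge(c,im,d);print(c,r);[print(x) for x in e]
    P=cloud(c,d)[d>0].reshape(-1,3);C.append(P[np.linalg.norm(P[:,:2]-[480,-150],axis=1)<200])
    if c=='scene': save('s3',im[80:230,150:350],3)
    print(fitst(C[-1:],.074))
s=read_state();print(s['position'],s['contact_force'],s['gripper_width'],s['clock'],s['ee_rot'])
E
```

```text
scene ((474.38543701171875, 29.426406860351562), (69.79266357421875, 149.1667938232422), 29.414527893066406)
((261, 190), [529.5, -24.6], [542.1, -5.8])
((262, 193), [534.4, -13.9], [546.8, 4.5])
((315, 205), [462.8, 103.6], [477.3, 118.5])
((317, 193), [429.9, 74.9], [445.5, 90.7])
((309, 185), [424.9, 39.4], [440.5, 56.3])
((268, 180), [492.4, -43.9], [506.0, -24.6])
(array([ 4.70194439e+02, -1.60373781e+02,  2.95782373e-01]), 355, 415, np.float64(0.8689184156520701))
side ((479.0683288574219, 34.47029495239258), (52.8336296081543, 149.95530700683594), 28.737932205200195)
((310, 199), [530.6, -21.0], [530.0, 1.4])
((328, 231), [475.4, 96.0], [476.2, 115.4])
((334, 234), [459.7, 104.7], [460.9, 123.8])
((335, 228), [457.9, 82.9], [459.1, 102.7])
((321, 211), [497.5, 23.6], [497.7, 44.9])
((322, 207), [495.7, 7.4], [495.9, 29.1])
((330, 205), [474.3, -3.5], [475.1, 18.5])
((324, 196), [492.6, -38.7], [492.9, -15.8])
(array([ 4.68787333e+02, -1.57728887e+02,  2.92848714e-01]), 212, 92, np.float64(0.9608632604071347))
[437.27070718 103.88864407   7.76647681] [-0.09097646 -0.04716968 -0.25239045] 16.878790171036066 7.7333 [ 8.55850763e-01 -5.17222780e-01 -9.86902724e-05  2.37922786e-04]
```

View pics/s3.png

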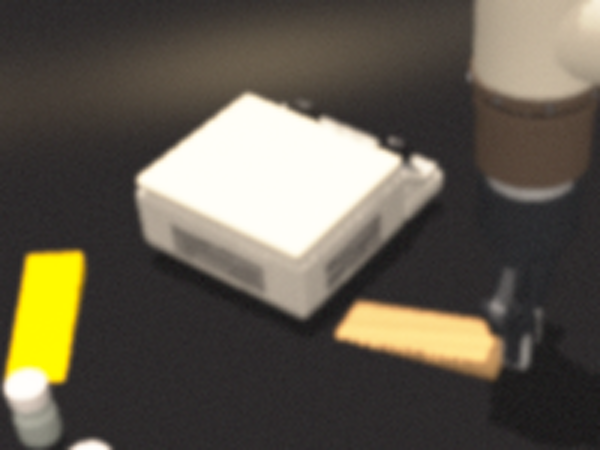

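The wedge, at crop (335,330)–(500,350), is on line. Its thin end is about 40 mm short of the stud, with the fingers on the thick end and the stirrer unmoved.

Emit:
{"api": "drive_tool", "payload": {"plan": [[[0.6, 1.4, -2.65, 0, 0], [0.6, 1.4, -2.65, 0, 0], [0.6, 1.4, -2.65, 0, 0], [0.6, 1.4, -2.65, 0, 0], [0.6, 1.4, -2.65, 0, 0], [0.6, 1.4, -2.65, 0, 0], [0.6, 1.4, -2.65, 0, 0], [0.6, 1.4, -2.65, 0, 0], [0.6, 1.4, -2.65, 0, 0], [0.6, 1.4, -2.65, 0, 0], [0.6, 0.7, -1.33, 0, 0], [0.6, 0.7, -1.33, 0, 0], [0.6, 0.7, -1.33, 0, 0], [0.6, 0.7, -1.33, 0, 0]]]}}

```text
clock: 8.9
position: [454.3, 72.2, 7.9]
ee_rot: [0.856, -0.517, -0.0, 0.0]
contact_force: [-0.0, 0.0, -0.6]
gripper_width: 17.2
grasp_force: 0.2
```

Emit:
{"api": "drive_tool", "payload": {"plan": [[[0.6, 0.7, -1.33, 0, 0], [0.6, 0.7, -1.33, 0, 0], [0.6, 0.7, -1.33, 0, 0], [0.6, 0.7, -1.33, 0, 0], [0.6, 0.7, -1.33, 0, 0], [0.6, 0.7, -1.33, 0, 0], [0.6, 0.7, -1.33, 0, 0], [0.6, 0.7, -1.33, 0, 0]]]}}

```text
clock: 9.57
position: [459.7, 62.2, 7.9]
ee_rot: [0.856, -0.517, -0.0, -0.0]
contact_force: [-1.8, 6.5, 1.1]
gripper_width: 17.1
grasp_force: 2.9
```

Emit:
{"api": "drive_tool", "payload": {"plan": [[[0.6, 0.7, -1.33, 0, 0], [0.6, 0.7, -1.33, 0, 0], [0.6, 0.7, -1.33, 0, 0], [0.6, 0.7, -1.33, 0, 0], [0.6, 0.7, -1.33, 0, 0], [0.6, 0.7, -1.33, 0, 0]]]}}

```text
clock: 10.07
position: [463.9, 54.2, 7.9]
ee_rot: [0.856, -0.517, -0.0, -0.0]
contact_force: [-2.5, 4.6, 0.3]
gripper_width: 16.7
grasp_force: 2.9
```

```bash
cat > look.py <<'E'
from h import *
C=[]
for c in ('scene','side'):
    im,d=get_image(c);np.savez('/tmp/'+c+'L',im=im,d=d)
    r,e=wedge(c,im,d);print(c);[print(x) for x in e]
    P=cloud(c,d)[d>0].reshape(-1,3);P=P[np.linalg.norm(P[:,:2]-[480,-150],axis=1)<200];C.append(P)
    x=(469.8,-159.3,.296)
    q=body(P,*x,0);t=q[(abs(q[:,2]-88)<12)&(q[:,0]>-30)&(q[:,0]<95)&(abs(q[:,1])<70)]
    A=np.c_[t[:,:2],np.ones(len(t))]
    for _ in range(4):
        k=np.linalg.lstsq(A,t[:,2],rcond=None)[0];g=abs(A@k-t[:,2])<3;A=A[g];t=t[g]
    print('plate slopes',k.round(4),len(t),'tilt',(k[:2]@[-70/110.1,-85/110.1]).round(4))
    for tl in (.074,.0): print(tl,fitst([P],tl))
s=read_state();print(s['position'],s['contact_force'],s['clock'])
E
python3 look.py
```

```text
scene
((243, 182), [546.3, -79.5], [558.4, -59.1])
((245, 188), [555.9, -57.0], [567.7, -37.3])
((287, 199), [500.7, 43.5], [514.2, 60.2])
((295, 197), [481.1, 50.7], [495.1, 67.2])
((295, 188), [459.4, 25.1], [474.1, 42.4])
((283, 179), [460.3, -21.8], [474.9, -3.2])
((258, 177), [504.9, -70.5], [518.2, -50.4])
((252, 184), [533.2, -58.0], [545.7, -38.3])
plate slopes [-2.99000e-02 -3.59000e-02  9.17657e+01] 1589 tilt 0.0467
0.074 (array([ 4.69848614e+02, -1.61406168e+02,  2.96360563e-01]), 311, 411, np.float64(0.7438123579882735))
0.0 (array([ 4.71140156e+02, -1.58264643e+02,  2.96006152e-01]), 321, 433, np.float64(0.8005574950824065))
side
((302, 188), [557.0, -65.2], [555.6, -41.7])
((324, 220), [487.7, 57.1], [488.1, 77.5])
((325, 212), [486.6, 26.1], [487.0, 47.3])
((311, 196), [528.8, -34.0], [528.2, -11.2])
((318, 190), [510.9, -62.4], [510.7, -38.9])
plate slopes [-3.16000e-02 -3.62000e-02  8.96083e+01] 592 tilt 0.048
0.074 (array([ 4.68555028e+02, -1.59205672e+02,  2.96757944e-01]), 187, 93, np.float64(1.043413585978519))
0.0 (array([ 4.69871909e+02, -1.56118672e+02,  2.98730332e-01]), 188, 102, np.float64(1.071538360257494))
[464.05269604  53.93475197   7.87951329] [-2.08854743  2.18142829  0.54237416] 10.1667
```

Tilt is down to 0.047, so the wedge is under the stud and lifting. About 37 mm remain.

Emit:
{"api": "drive_tool", "payload": {"plan": [[[0.6, 0.7, -1.33, 0, 0], [0.6, 0.7, -1.33, 0, 0], [0.6, 0.7, -1.33, 0, 0], [0.6, 0.7, -1.33, 0, 0], [0.6, 0.7, -1.33, 0, 0], [0.6, 0.7, -1.33, 0, 0], [0.6, 0.7, -1.33, 0, 0], [0.6, 0.7, -1.33, 0, 0], [0.6, 0.7, -1.33, 0, 0], [0.6, 0.7, -1.33, 0, 0]]]}}

```text
clock: 11.0
position: [470.9, 40.7, 7.9]
ee_rot: [0.856, -0.517, -0.0, -0.0]
contact_force: [-2.6, 5.0, 1.2]
gripper_width: 17.1
grasp_force: 2.8
```

Emit:
{"api": "drive_tool", "payload": {"plan": [[[0.6, 0.7, -1.33, 0, 0], [0.6, 0.7, -1.33, 0, 0], [0.6, 0.7, -1.33, 0, 0], [0.6, 0.7, -1.33, 0, 0], [0.6, 0.7, -1.33, 0, 0], [0.6, 0.7, -1.33, 0, 0], [0.6, 0.7, -1.33, 0, 0], [0.6, 0.7, -1.33, 0, 0], [0.6, 0, 0, 0, 0]]]}}

```text
clock: 11.75
position: [476.5, 29.8, 7.9]
ee_rot: [0.856, -0.517, -0.0, 0.0]
contact_force: [-1.7, 2.5, 0.2]
gripper_width: 17.2
grasp_force: 1.7
```

```bash
python3 look.py
```

```text
scene
((234, 183), [566.2, -91.3], [577.8, -70.6])
((280, 197), [509.3, 26.7], [522.5, 43.9])
((285, 193), [490.6, 23.3], [504.3, 40.6])
((285, 185), [471.3, -0.2], [485.7, 17.8])
((271, 176), [476.5, -51.6], [490.7, -32.1])
((258, 176), [502.4, -73.8], [515.8, -53.6])
((249, 185), [541.4, -59.9], [553.6, -40.1])
((243, 179), [539.4, -89.3], [551.7, -68.7])
plate slopes [-8.70000e-03 -8.80000e-03  9.17087e+01] 1503 tilt 0.0123
0.074 (array([ 4.69230185e+02, -1.62493459e+02,  2.95086951e-01]), 238, 418, np.float64(0.8445561648280779))
0.0 (array([ 4.70541172e+02, -1.59435685e+02,  2.94749172e-01]), 260, 440, np.float64(0.799976290876944))
side
((298, 183), [570.5, -86.1], [568.8, -62.0])
((316, 212), [510.6, 29.3], [510.5, 50.4])
((321, 213), [497.0, 31.4], [497.2, 52.5])
((321, 206), [498.6, 3.7], [498.8, 25.5])
((309, 197), [534.1, -29.0], [533.3, -6.4])
((304, 185), [552.4, -79.3], [551.2, -55.4])
plate slopes [-7.40000e-03 -8.50000e-03  8.92105e+01] 440 tilt 0.0113
0.074 (array([ 4.67905537e+02, -1.60521036e+02,  2.92585050e-01]), 96, 93, np.float64(0.8860900354949877))
0.0 (array([ 4.69107113e+02, -1.57399612e+02,  2.93485730e-01]), 113, 110, np.float64(0.8329225670705726))
[476.51310787  29.76637759   7.89860103] [-1.66626112  3.99639995  0.4005143 ] 11.85
```

Emit:
{"api": "drive_tool", "payload": {"plan": [[[0.6, 0.7, -1.33, 0, 0], [0.6, 0.7, -1.33, 0, 0], [0.6, 0.7, -1.33, 0, 0], [0.6, 0.7, -1.33, 0, 0], [0.6, 0.35, -0.67, 0, 0], [0.6, 0.35, -0.67, 0, 0]]]}}

```text
clock: 12.35
position: [479.8, 23.3, 7.9]
ee_rot: [0.856, -0.517, -0.0, -0.0]
contact_force: [-3.5, 7.0, 1.8]
gripper_width: 17.0
grasp_force: 3.6
```

Emit:
{"api": "drive_tool", "payload": {"plan": [[[0.6, 0.35, -0.67, 0, 0], [0.6, 0.35, -0.67, 0, 0]]]}}

```text
clock: 12.52
position: [480.4, 22.3, 7.9]
ee_rot: [0.856, -0.517, -0.0, -0.0]
contact_force: [-4.5, 8.9, 2.1]
gripper_width: 17.1
grasp_force: 4.8
```

```bash
python3 look.py | egrep "tilt|\[4|^0"
```

```text
((282, 192), [493.9, 15.6], [507.6, 33.1])
((281, 183), [474.2, -12.9], [488.4, 5.5])
((272, 176), [474.5, -49.9], [488.8, -30.5])
((259, 175), [498.0, -75.4], [511.5, -55.1])
plate slopes [-2.80000e-03 -2.00000e-03  9.17525e+01] 1471 tilt 0.0033
0.074 (array([ 4.69030177e+02, -1.62891197e+02,  2.93265842e-01]), 216, 421, np.float64(0.8520283761157081))
0.0 (array([ 4.70306829e+02, -1.59874948e+02,  2.93558189e-01]), 237, 445, np.float64(0.810867564750497))
plate slopes [ 9.00000e-04 -8.00000e-04  8.90888e+01] 388 tilt 0.0
0.074 (array([ 4.67772275e+02, -1.61222727e+02,  2.90140883e-01]), 51, 100, np.float64(0.787945789368791))
0.0 (array([ 4.68988507e+02, -1.58064213e+02,  2.93128940e-01]), 61, 108, np.float64(0.7150520304433402))
[480.4219369   22.16874929   7.88280798] [-3.56838943  6.77840303  1.33738814] 12.6167
```

Emit:
{"api": "drive_tool", "payload": {"plan": [[[0.6, 0.35, -0.67, 0, 0], [0.6, 0.35, -0.67, 0, 0]]]}}

```text
clock: 12.78
position: [480.9, 21.2, 7.9]
ee_rot: [0.856, -0.517, -0.001, -0.0]
contact_force: [-5.5, 10.7, 3.2]
gripper_width: 17.1
grasp_force: 6.0
```

```bash
python3 look.py | egrep "tilt|\[4|^0"
```

```text
((282, 192), [493.9, 15.6], [507.6, 33.1])
((281, 184), [476.7, -9.8], [490.8, 8.5])
((267, 175), [482.0, -61.7], [496.0, -41.9])
((259, 175), [498.0, -75.4], [511.5, -55.1])
plate slopes [-2.50000e-03 -1.60000e-03  9.17583e+01] 1473 tilt 0.0028
0.074 (array([ 4.68952551e+02, -1.62981479e+02,  2.93733375e-01]), 214, 413, np.float64(0.8754483024595778))
0.0 (array([ 4.70163900e+02, -1.59887270e+02,  2.94066853e-01]), 238, 447, np.float64(0.8592906547445391))
plate slopes [-1.9000e-03 -5.0000e-04  8.9211e+01] 380 tilt 0.0016
0.074 (array([ 4.67803352e+02, -1.61259076e+02,  2.86210182e-01]), 48, 99, np.float64(0.8781222490256005))
0.0 (array([ 4.68959908e+02, -1.58082107e+02,  2.90544750e-01]), 58, 110, np.float64(0.8191816306716475))
[480.91035974  21.15110868   7.91371514] [-4.26727102  8.69010638  1.87924503] 12.8833
```

The push force is now climbing with each millimetre (8, 10, then 12 N) and the plate slope is about 0, so the stirrer is level and the wedge snug. I'll back off, rise and go above the front right corner.

Emit:
{"api": "drive_tool", "payload": {"plan": [[[0.6, -1, 1.8, 0, 0], [0.6, -3, 5.5, 0, 0], [0.6, -5, 9, 0, 0], [0.6, -5, 10, 0, 0], [0.6, 0, 0, 20, 0], [0.6, 0, 0, 35, 0], [0.6, 0, 0, 40, 0], [1, 0, 0, 40, 0], [1, 0, -10, 35, 0], [1, 0, -30, 20, 0], [1, 0, -35, 0, 0], [1, 0, -35, 0, 0], [1, 0, -35, 0, 0], [1, 0, -35, 0, 0], [1, 0, -35, 0, 0], [1, 0, -35, 0, 0], [1, 0, -35, 0, 0], [1, 0, -18, 0, 0], [1, 0, 0, 0, 0], [1, 0, 0, 0, 0]]]}}

```text
clock: 14.55
position: [466.9, -256.7, 197.3]
ee_rot: [0.855, -0.518, -0.001, 0.0]
contact_force: [-0.1, 0.8, -0.7]
gripper_width: 0.1
grasp_force: 0.0
```

```bash
cat > plate.py <<'E'
from h import *
s=read_state();im,d=get_image('wrist');m=camera_model('wrist');save('w1',im,1.3)
M=np.array(m['mount']);R=Ro.from_quat(s['ee_rot'])
v,u=np.indices(d.shape)
P=np.stack([(u-m['cx'])/m['fx']*d,(v-m['cy'])/m['fy']*d,d],-1)
W=R.apply((P.reshape(-1,3)@M[:3,:3].T+M[:3,3]))+s['position'];W=W.reshape(P.shape)
def rep(n,W,im,d):
    hsv=cv2.cvtColor(im,cv2.COLOR_RGB2HSV)
    k=(d>0)&(abs(W[...,2]-90)<6)&(np.linalg.norm(W[...,:2]-[475,-155],axis=-1)<150)&(hsv[...,1]<60)&(hsv[...,2]>140)
    Q=W[k];print(n,len(Q),'z',np.percentile(Q[:,2],[5,50,95]).round(1) if len(Q) else '')
    if len(Q)<100:return
    q=body(Q,469.6,-159,.294,0);print(' body pct',np.percentile(q[:,:2],[.5,2,98,99.5],axis=0).round(1).tolist())
    A=np.c_[q[:,:2],np.ones(len(q))];print(' slopes',np.linalg.lstsq(A,q[:,2],rcond=None)[0].round(4));print(' rect',cv2.minAreaRect(Q[:,:2].astype(np.float32)))
rep('wrist',W,im,d)
for c in('scene','side'):
    im,d=get_image(c);rep(c,cloud(c,d),im,d)
print(s['position'],s['contact_force'],s['clock'])
E
python3 plate.py; python3 look.py
```

```text
wrist 24155 z [88.1 89.3 90.3]
 body pct [[-42.7, -86.4], [-36.9, -85.7], [101.6, 65.7], [103.4, 78.2]]
 slopes [-6.00000e-04  5.00000e-04  8.92518e+01]
 rect ((498.20343017578125, -151.71011352539062), (149.9697265625, 171.67234802246094), 17.035778045654297)
scene 2347 z [88.4 91.6 93.4]
 body pct [[-42.1, -84.4], [-39.1, -81.3], [105.3, 84.5], [106.3, 85.3]]
 slopes [-6.90000e-03 -4.50000e-03  9.16503e+01]
 rect ((500.0926513671875, -149.64913940429688), (152.6246337890625, 172.9197235107422), 17.150272369384766)
side 1882 z [86.6 89.2 91.2]
 body pct [[-43.3, -82.1], [-41.0, -78.3], [102.9, 87.5], [104.5, 89.0]]
 slopes [-2.50000e-03 -2.80000e-03  8.91659e+01]
 rect ((497.1134033203125, -147.61099243164062), (150.5626678466797, 176.9373779296875), 16.792631149291992)
[ 466.94076739 -256.69789126  197.29488966] [-0.12366077  0.78021402 -0.72842523] 14.55
scene
((233, 183), [568.2, -93.0], [579.7, -72.2])
((279, 196), [508.9, 22.2], [522.1, 39.6])
((286, 180), [456.9, -13.7], [471.7, 4.7])
((259, 175), [498.0, -75.4], [511.5, -55.1])
((251, 182), [530.6, -66.1], [543.1, -46.1])
((2
[... 272 characters left out ...]
8925676e-01]), 394, 446, np.float64(0.9001940882845199))
side
((298, 183), [570.5, -86.1], [568.8, -62.0])
((316, 211), [510.9, 25.4], [510.7, 46.6])
((332, 204), [469.0, -8.3], [470.0, 13.8])
((321, 188), [502.9, -72.4], [503.0, -48.6])
((306, 189), [545.2, -62.3], [544.2, -38.8])
((303, 183), [556.1, -88.0], [554.8, -63.8])
plate slopes [-1.10000e-03  1.00000e-04  8.92335e+01] 1197 tilt 0.0006
0.074 (array([ 4.67772357e+02, -1.60804406e+02,  2.99247507e-01]), 501, 97, np.float64(1.3269558413312055))
0.0 (array([ 4.69019772e+02, -1.57881020e+02,  3.00163603e-01]), 522, 108, np.float64(1.2937826750152943))
[ 467.65939146 -255.22594998  198.02989183] [-1.01353634  0.12959863 -0.70179709] 14.8
```

View pics/w1.png

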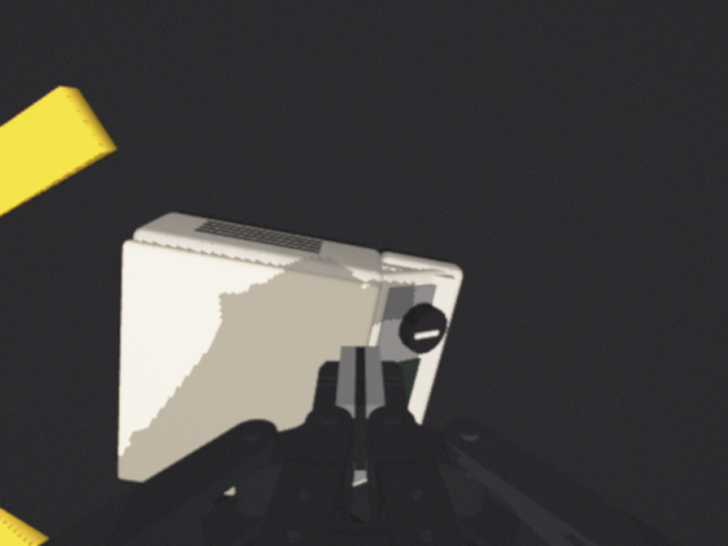

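The wrist view shows the stirrer with the shut fingers near the plate's right side, at (360,360), and the front knob at (423,328). The wedge stayed in place and the stirrer is level. The plate's front edge is at body x=−43 and its right edge at y=−86, so the press point is about (460,−235).

Emit:
{"api": "drive_tool", "payload": {"plan": [[[1, -3.5, 10, 0, 0], [1, -3.5, 11, 0, 0], [1, 0, 0, -30, 0], [1, 0, 0, -30, 0], [1, 0, 0, -20, 0], [1, 0, 0, -12, 0], [1, 0, 0, -5, 0], [1, 0, 0, 0, 0], [1, 0, 0, 0, 0]]]}}

```text
clock: 15.55
position: [461.0, -234.9, 101.6]
ee_rot: [0.856, -0.517, 0.0, -0.0]
contact_force: [0.4, -0.3, 0.5]
gripper_width: -0.2
grasp_force: 0.0
```

Emit:
{"api": "drive_tool", "payload": {"plan": [[[1, 0, 0, -1.5, 0], [1, 0, 0, -1.5, 0], [1, 0, 0, -1.5, 0], [1, 0, 0, -1, 0], [1, 0, 0, -1, 0], [1, 0, 0, 0, 0]]]}}

```text
clock: 16.05
position: [460.4, -235.4, 94.3]
ee_rot: [0.856, -0.517, -0.0, 0.0]
contact_force: [-1.0, -0.5, -0.0]
gripper_width: -0.0
grasp_force: 0.0
```

Emit:
{"api": "drive_tool", "payload": {"plan": [[[1, 0, 0, -1, 0], [1, 0, 0, -1, 0], [1, 0, 0, -0.7, 0], [1, 0, 0, 0, 0]]]}}

```text
clock: 16.38
position: [460.4, -235.3, 91.5]
ee_rot: [0.856, -0.517, -0.0, 0.0]
contact_force: [-0.1, -0.1, -0.9]
gripper_width: -0.3
grasp_force: 0.0
```

Emit:
{"api": "drive_tool", "payload": {"plan": [[[1, 0, 0, -0.7, 0], [1, 0, 0, -0.7, 0], [1, 0, 0, 0, 0]]]}}

```text
clock: 16.63
position: [460.5, -235.3, 90.1]
ee_rot: [0.856, -0.517, -0.0, 0.0]
contact_force: [0.4, 0.2, -0.2]
gripper_width: -0.1
grasp_force: 0.0
```

Emit:
{"api": "drive_tool", "payload": {"plan": [[[1, 0, 0, -0.5, 0], [1, 0, 0, -0.5, 0], [1, 0, 0, 0, 0]]]}}

```text
clock: 16.88
position: [460.6, -235.4, 89.8]
ee_rot: [0.856, -0.517, 0.0, 0.0]
contact_force: [-1.0, -0.1, 3.6]
gripper_width: 0.2
grasp_force: 2.0
```

Emit:
{"api": "drive_tool", "payload": {"plan": [[[1, 0, 0, -0.4, 0], [1, 0, 0, -0.3, 0], [1, 0, 0, 0, 0]]]}}

```text
clock: 17.13
position: [460.6, -235.5, 89.7]
ee_rot: [0.856, -0.517, 0.0, 0.0]
contact_force: [-2.2, 0.9, 7.4]
gripper_width: 0.2
grasp_force: 4.0
```

Emit:
{"api": "drive_tool", "payload": {"plan": [[[1, 0, 0, -0.4, 0], [1, 0, 0, -0.2, 0], [1, 0, 0, 0, 0], [1, 0, 0, 0, 0], [1, 0, 0, 0, 0], [1, 0, 0, 0, 0], [1, 0, 0, 0, 0], [1, 0, 0, 0, 0]]]}}

```text
clock: 17.8
position: [460.7, -235.5, 89.6]
ee_rot: [0.856, -0.517, 0.0, 0.0]
contact_force: [-3.7, 1.3, 11.2]
gripper_width: 0.5
grasp_force: 5.6
```

Emit:
{"api": "drive_tool", "payload": {"plan": [[[1, 0, 0, 1, 0], [1, 0, 0, 3, 0], [1, 0, 0, 10, 0], [1, 0, 0, 25, 0], [1, 0, 0, 35, 0], [1, 0, 0, 35, 0], [1, -10, -30, 15, 0], [1, -10, -35, 0, 0], [1, -10, -35, 0, 0], [1, -10, -35, 0, 0], [1, -10, -35, 0, 0], [1, 0, 0, 0, 0], [1, 0, 0, 0, 0]]]}}

```text
clock: 18.88
position: [409.6, -406.9, 211.8]
ee_rot: [0.855, -0.519, -0.0, -0.0]
contact_force: [0.1, 0.3, -0.1]
gripper_width: -0.2
grasp_force: 0.0
```

```bash
python3 look.py; python3 - <<'E'
from h import *
S=[np.load('/tmp/%sL.npz'%c)['im'] for c in('scene','side')]
save('fin',np.vstack([S[0][80:260,130:400],S[1][90:270,190:460]]),1.6)
E
```

```text
scene
((234, 183), [566.2, -91.3], [577.8, -70.6])
((235, 186), [570.9, -79.9], [582.3, -59.5])
((279, 196), [508.9, 22.2], [522.1, 39.6])
((286, 186), [471.9, 4.5], [486.2, 22.3])
((286, 178), [451.8, -19.9], [466.7, -1.3])
((260, 175), [496.0, -73.6], [509.6, -53.5])
((251, 182), [530.6, -66.1], [543.1, -46.1])
((240, 178), [543.1, -97.8], [555.2, -76.8])
plate slopes [-2.60000e-03 -6.00000e-04  9.17558e+01] 1493 tilt 0.0022
0.074 (array([ 4.69226844e+02, -1.63210003e+02,  2.96491297e-01]), 360, 415, np.float64(0.9485886184875636))
0.0 (array([ 4.70457652e+02, -1.60246670e+02,  2.97788410e-01]), 389, 437, np.float64(0.9121346686200829))
side
((298, 183), [570.5, -86.1], [568.8, -62.0])
((316, 211), [510.9, 25.4], [510.7, 46.6])
((332, 205), [468.9, -4.2], [469.8, 17.8])
((321, 188), [502.9, -72.4], [503.0, -48.6])
((306, 189), [545.2, -62.3], [544.2, -38.8])
((303, 182), [556.5, -92.5], [555.2, -68.2])
plate slopes [2.00000e-04 4.00000e-04 8.91562e+01] 1208 tilt -0.0004
0.074 (array([ 4.67777307e+02, -1.60783896e+02,  3.00297681e-01]), 492, 97, np.float64(1.2602680687952534))
0.0 (array([ 4.69028310e+02, -1.57901511e+02,  3.00056208e-01]), 519, 109, np.float64(1.2594875963386332))
[ 410.40790366 -405.12148676  212.01428696] [-0.36022809 -0.07737046  0.35914369] 18.9833
```

View pics/fin.png

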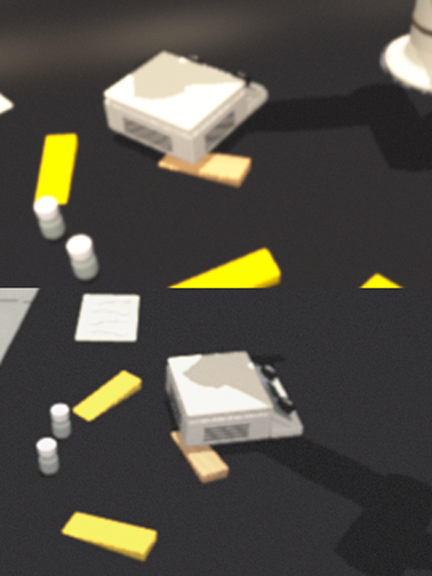

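The stirrer, at (185,105) in the scene half, is level and has not shifted. The wedge, at (205,168), is under its back left corner, the vials have not moved, and the robot is clear.

```bash
python3 -c "
from bench import *
print(job_done())"
```

```text
the job is handed in; nothing more can be done
None
```

The wood wedge is under the bare stud and the stirrer stands level; a press of about 11 N on the front right corner moved it only about 0.2 mm, and the job is handed in at about 19 s.

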